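Rock the domed pill pod off its pins

TASK

Take the pill pod with the round domed lid off the lime-green organizer rail. It sits tight on its two pins, so rock it while it is still on them, about ten degrees (never as far as twenty), first over towards the tray and then over the other way, until it rises free. Then set it down upright in the aluminium tray without dropping it, and leave the flat-lidded pod seated on the rail.

Things in the scene. Friction and masses are not known exactly. Their poses are not given: they have to be found in the camera images.
- pod: The pod to remove, lime-green pill box, 40 mm in x, 34 mm in y (flat upright sides, grasp across them), 42 mm tall plus a round dome to 60 mm; 60 g. Origin: underside centre, z up. Hollow below (30 x 24 mm, 17 mm deep) for the pins. On either end station, axes parallel to the rail's. Pins hold it by friction, 8-16 N on a straight pull. It tilts about x over either lower long edge; the pins yield.
- pod_top (a point): Top centre of the dome of that pod, 60 mm above its origin. The dome is 33 mm across. Rocking towards the tray moves this point to -y of the rail.
- pod_flat: The neighbour pod that stays: the same box with a plain flat lid, 42 mm tall, no dome; same origin and axes. It sits on the other end station.
- dock: Lime-green rail fixed to the table, 172 mm in x, 60 mm in y, 14 mm high. Origin: centre of underside; x roughly away from the robot, y to its left, tray on the -y side. Stations at x = -56, 0 (empty), +56 mm; each has two sprung blade pins at y = +-10 mm, 13 mm tall, 20 mm long in x, pressing outwards inside the pod. A pod is clear once its underside is over 13 mm above the rail's top.
- tray: Shallow loose aluminium tray, 170 mm along its x, 130 mm along its y, rim 13 mm high, wall and floor 3 mm thick, 350 g. Origin: centre of its underside; z up.
Things that resemble listed ones, but are neither listed nor needed, are in the scene too. There is more than one size of the dock; the one meant has the size given above.

How it is judged:
On the way, in this order (a step that is already met when the one before it is completed fails the run):
1. the domed pod, still on its pins, is rocked at least 6 degrees towards the tray (angle between pod's own z axis and vertical above 0.105 rad and y of pod_top in the frame of dock below -0.003 m and z of pod in the frame of dock below 0.026 m and horizontal distance between pod and dock below 0.075 m), for 0.1 s.
2. the domed pod, still on its pins, is rocked at least 6 degrees the other way (angle between pod's own z axis and vertical above 0.105 rad and y of pod_top in the frame of dock above 0.003 m and z of pod in the frame of dock below 0.026 m and horizontal distance between pod and dock below 0.075 m), for 0.1 s.
3. the domed pod is lifted free of the pins (z of pod in the frame of dock above 0.032 m), for 0.1 s.
At the end, for the whole second after the job is handed in: The domed pod stands upright (within 10 degrees) and at rest on the floor of the tray, inside its rim; the flat-lidded pod is still seated on the rail where it was (within 5 mm in height, 12 mm in all) (z of pod in the frame of tray between 0 and 0.008 m and x of pod in the frame of tray between -0.075 and 0.075 m and y of pod in the frame of tray between -0.055 and 0.055 m and angle between pod's own z axis and vertical below 0.17 rad and linear speed of pod below 0.02 m/s and z of pod_flat in the frame of dock below 0.019 m and angle between pod_flat's own z axis and vertical below 0.12 rad and distance of pod_flat from where it was at the start of the episode below 0.012 m); the robot touches nothing.
It fails at once if the domed pod is tilted 20 degrees or more while on the pins (pins bent) (angle between pod's own z axis and vertical above 0.35 rad and z of pod in the frame of dock below 0.027 m and horizontal distance between pod and dock below 0.075 m).
It fails at once if the domed pod is dropped: loose and falling more than about 15 mm above the tray's floor (contact force between pod and the fingers below 0.05 N and z of pod in the frame of tray above 0.018 m and linear speed of pod above 0.3 m/s).
It fails at once if the flat-lidded pod is pulled up off its seat (z of pod_flat in the frame of dock above 0.024 m).
It also fails if it takes over 48 s, if anything falls off the work surface, if the arm or the gripper's body presses on something with over 40 N, if the wrist force passes 120 N, or if a joint passes its speed limit or range.

ROBOT

A 7-joint arm with a two-finger parallel gripper is mounted at the origin on the work surface. World frame = base frame: x ahead of the robot, y to its left, z up, the work surface at z = 0. Lengths are in m, angles in rad, forces in N, time in s.
With the tool pointing down it reaches from about 0.4 to 0.85 m from the base axis. Payload 10.4 kg.
Tool frame: the origin (TCP) lies midway between the tips of the shut fingers; the grasp point (between the pads) lies 19 mm behind it; z points along the fingers, y is the line along which they close (so a half turn about z gives the same grasp; the last joint's range is limited). The gripper opens to 87 mm and grips with 3 to 60 N. Pads are 19 mm wide; open, the fingers measure 117 mm over their backs; the gripper's body (75 mm by 190 mm) begins 51 mm behind the grasp point.
Start: joints at [-1.266, 0.332, -0.065, 1.46, 0.022, 1.35, -0.088], TCP at [0.201, 0.592, 0.223] pointing down, gripper open.
Joint ranges: [-2.6, 2.6], [-0.5, 2.12], [-1.47, 1.34], [0.16, 2.42], [-1.27, 4.41], [0.06, 2.06], [-2.6, 2.6]. Speed limits (rad/s): [2.22, 2.22, 2.79, 2.79, 3.14, 3.14, 3.14].

INTERFACE

Orientations are given as a unit quaternion [x, y, z, w].
In Python, from bench import r gives the robot as it stands.
- The arm moves only by the tool arm_command, never from a script. Its arguments are lists of equal length, an entry for each row: "xyz": the shift along the world's x, y, z in m, a list of three; "rot": the turn, a rotation vector about the world's x, y, z in rad, a list of three. In form: {"xyz": [[tx, ty, tz], ...], "rot": [[ax, ay, az], ...]}. A call has 1 to 20 rows; each row is the pose to reach, as a shift and turn from the pose commanded when the call began; what a row does not reach only later rows make up. A row lasts 1/12 s, in which the tool goes at most 41.7 mm and 7.16 degrees, less where a joint would pass 70% of its speed; a pose out of reach is approached as far as the arm can. A call with a gripper value outside its range is refused whole. "grip" is the opening, from 0 (shut) to 1 (fully open), set as the call begins (left out, the last holds). The fingers move at their own pace and stop on an object; "squeeze" is the grip in N (left out, the last holds). Time passes only in rows, so rows that repeat a pose let the fingers close. It gives the time, the measured TCP pose, the force, the opening and the grip force at its end, in the units of the state.
- r.read_state(): the state, without advancing time (a new reading comes with each control period).
- r.camera(name): name is "scene" or "top" or "wrist"; returns the picture (384x512x3 uint8, red, green, blue); there is no depth.
- r.camera_model(name): a dict with "fx", "fy", "cx", "cy" (pixels), "k1" (the pictures are not rectified: a ray, as slopes to the right and down, at radius r is drawn at 1 + k1 r^2 times it, then the intrinsics apply), "T" (4x4, takes a point from camera to world coordinates). Camera axes: x right, y up, looking along -z (the intrinsics and any distortion apply to the point x, -y, -z); pixel columns grow to the right and rows downward; lengths in m; the calibration is good to about 2 mm. A picture is of the moment at which its call begins: read the wrist's pose just before it. camera_model takes no time and is no camera call; for the wrist camera it gives the pose at the moment of the call.
- r.close_job(): hands the job in; it is judged then, once.
Trained networks look in the newest picture that a camera, given by its name, has taken for a name from the list of things; names that differ only in an ending like _2 or _b are one class to them, and where a whole thing is asked for, a point or a joint stands for the part that bears it (a point fixed in the world has none). Each returns a list of dicts, best first, with "conf" (0 to 1); they miss things now and then, are a little off and sometimes report something else, mostly with a low value. They report only what shows in the picture. A call takes as long as a camera call. They do not tell look-alikes from the thing itself.
- r.look_for(label, camera): "at" ([x, y, z] in m, in the coordinates of the camera as it stood for that picture, good to about 4 mm: the middle of the surface that is visible of it).
- r.spot_point(label, camera): "at" ([x, y, z] in m, in the coordinates of the camera as it stood for that picture, good to about 4 mm: a listed point, or the origin of a listed thing).
The state is a dict: "time": time; "joint_positions": joint angles; "joint_vel": joint speeds; "joint_torque": joint torques, N m; "ee_pos": TCP position; "eef_rot": TCP orientation; "ft_force": force on the tool from outside, world axes, zero at the start; "torque": the same for the moment, N m; "width": finger opening in m; "grip_force": force on a finger pad.
Only numpy, scipy, OpenCV 4.12 (cv2) and the standard library are available. Lean on these libraries where they do the work, as an engineer would, in place of code of your own. Each camera call takes 0.05 s, during which the arm holds its last target. There are 200 camera calls.

## Working session

There is one attempt and no reset: what is moved stays moved. The work goes in short steps, Python scripts to look and compute and a tool call to move; the robot and the scene stay as the last step left them, time stands still between calls to the robot, and variables do not carry over. Pictures are saved under pics/ and viewed, at most 10 in all, crops included, and the job is handed in when it is done.

Besides the shell and the picture viewer there is one more tool, called as name(argument=value, ...) on one line, values as JSON. arm_command: Moves the arm, as the interface text tells. Its arguments: {"type":"object","properties":{"xyz":{"type":"array"},"rot":{"type":"array"},"grip":{"type":"number"},"squeeze":{"type":"number"}},"required":["xyz","rot"]}

```bash
mkdir -p pics; cat > h.py <<'E'
import numpy as np, cv2
from bench import r
from scipy.spatial.transform import Rotation as R
def snap(n,f):
    im=r.camera(n); cv2.imwrite(f'pics/{f}.png',im[:,:,::-1]); return im
def ray(n,u,v,m=None):
    m=m or r.camera_model(n); T=np.array(m['T'])
    x=(u-m['cx'])/m['fx'];y=(v-m['cy'])/m['fy'];a,b=x,y
    for _ in range(20):
        s=1+m['k1']*(a*a+b*b);a,b=x/s,y/s
    d=T[:3,:3]@np.array([a,-b,-1]);return T[:3,3],d
def onz(n,u,v,z,m=None):
    o,d=ray(n,u,v,m);return o+d*(z-o[2])/d[2]
def proj(n,p,m=None):
    m=m or r.camera_model(n);T=np.array(m['T']);q=T[:3,:3].T@(np.array(p)-T[:3,3])
    a,b=q[0]/-q[2],-q[1]/-q[2];s=1+m['k1']*(a*a+b*b);return np.array([m['fx']*a*s+m['cx'],m['fy']*b*s+m['cy']])
def w(n,at):
    T=np.array(r.camera_model(n)['T']);return T[:3,:3]@np.array(at)+T[:3,3]
E
python3 - <<'E'
from h import *
a=snap('top','top0');b=snap('scene','sc0')
cv2.imwrite('pics/both0.png',cv2.resize(np.hstack([a,b])[:,:,::-1],(800,300)))
for n in['top','scene']:
  for l in['pod','pod_top','pod_flat','dock','tray']:
    for d in r.spot_point(l,n): print(n,l,round(d['conf'],2),w(n,d['at']).round(3),proj(n,w(n,d['at'])).round())
print(r.read_state()['time'])
E
```

```text
top pod 0.84 [0.599 0.142 0.014] [199. 145.]
top pod_flat 0.74 [0.494 0.134 0.016] [201. 187.]
top dock 0.94 [ 0.392 -0.049 -0.001] [274. 230.]
top dock 0.68 [0.321 0.271 0.   ] [143. 256.]
top dock 0.66 [ 0.549  0.135 -0.002] [202. 166.]
top tray 0.62 [ 0.547 -0.254 -0.002] [355. 169.]
scene pod 0.97 [0.603 0.144 0.014] [317. 261.]
scene pod 0.6 [0.601 0.144 0.075] [321. 247.]
scene pod_top 0.57 [0.599 0.142 0.075] [320. 246.]
scene pod_flat 0.9 [0.489 0.13  0.015] [302. 210.]
scene dock 0.86 [ 0.547  0.138 -0.005] [309. 240.]
scene dock 0.76 [ 0.396 -0.046 -0.002] [214. 184.]
scene dock 0.58 [ 0.319  0.269 -0.001] [350. 144.]
scene tray 0.72 [ 0.546 -0.249 -0.001] [116. 254.]
0.6
```

View pics/top0.png

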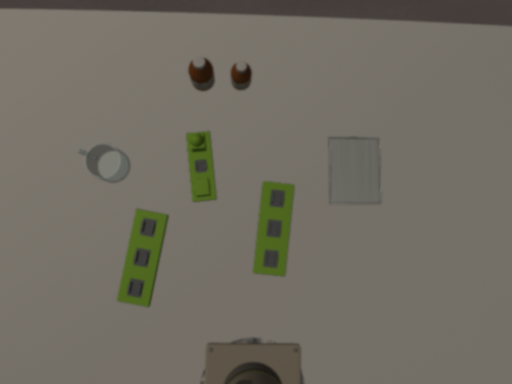

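View pics/sc0.png

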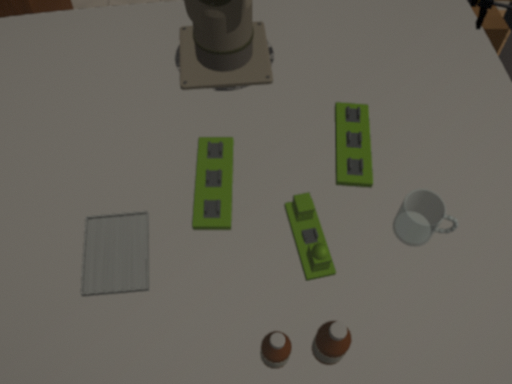

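Top image: three lime rails, at (201,166) with both pods, and empty ones at (274,229) and (143,257). The first carries the pods and looks shortest (172 mm). The domed pod is at (198,141), the flat one at (203,187), and the tray at (355,170). I'll confirm the rail in a crop and measure its size and yaw.

```bash
python3 - <<'E'
from h import *
a=cv2.imread('pics/top0.png');b=cv2.imread('pics/sc0.png')
A=cv2.resize(a[120:215,165:240],(395,500),interpolation=cv2.INTER_CUBIC);B=cv2.resize(b[185:285,275:350],(375,500),interpolation=cv2.INTER_CUBIC)
cv2.imwrite('pics/crop0.png',np.clip(np.hstack([A,B])*1.6,0,255).astype(np.uint8))
for n,i in(('top',a),('scene',b)):
  hsv=cv2.cvtColor(i,cv2.COLOR_BGR2HSV)
  m=cv2.inRange(hsv,(30,120,50),(50,255,255))
  m=cv2.morphologyEx(m,cv2.MORPH_CLOSE,np.ones((9,9)))
  for c in cv2.findContours(m,0,1)[0]:
    if cv2.contourArea(c)<200: continue
    P=np.array([onz(n,u,v,.014)[:2] for u,v in c[:,0]]).astype(np.float32)
    print(n,'rail',cv2.minAreaRect(P))
  if n=='top':
    pass
print(w('scene',r.look_for('tray','scene')[0]['at']))
n='top'
for u,v in[(329,137),(379,138),(381,203),(329,204)]: print(onz('top',u,v,.013).round(3))
for u,v in[(85,216),(148,213),(149,290),(83,294)]: print(onz('scene',u,v,.013).round(3))
E
```

```text
top rail ((0.32001420855522156, 0.2713727056980133), (0.07739955186843872, 0.2236132025718689), 79.97267150878906)
top rail ((0.3957288861274719, -0.04623140022158623), (0.0762348398566246, 0.22395077347755432), 84.58160400390625)
top rail ((0.546048641204834, 0.13536755740642548), (0.1682259887456894, 0.05642392486333847), 7.01599645614624)
scene rail ((0.5421736240386963, 0.13518452644348145), (0.18482846021652222, 0.057665467262268066), 7.064815998077393)
scene rail ((0.39821088314056396, -0.045582227408885956), (0.07603545486927032, 0.22783897817134857), 84.59864044189453)
scene rail ((0.3220767378807068, 0.27173635363578796), (0.07731521129608154, 0.2309124767780304), 80.00257110595703)
[ 0.54786192 -0.25479592 -0.00125335]
[ 0.626 -0.184  0.013]
[ 0.627 -0.312  0.013]
[ 0.462 -0.316  0.013]
[ 0.457 -0.184  0.013]
[ 0.461 -0.315  0.013]
[ 0.465 -0.184  0.013]
[ 0.632 -0.18   0.013]
[ 0.631 -0.306  0.013]
```

View pics/crop0.png

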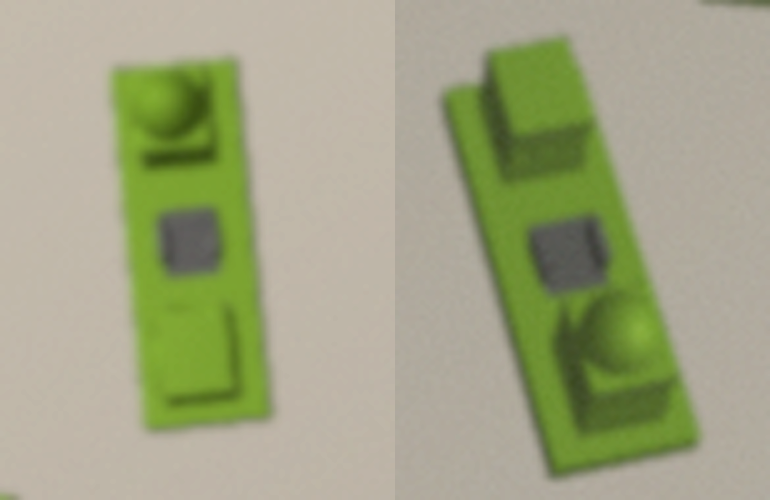

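Confirmed: the rail at top (201,166) is 172 x 60 mm (yaw 7°) with the domed pod on its far (+x) station; the other two are about 225 mm long.

```bash
python3 - <<'E'
from h import *
s=r.read_state();q=R.from_quat(s['eef_rot']);print(s['ee_pos'],q.as_matrix().round(3),s['ft_force'],s['width'])
t=np.radians(7)
for sg in(1,-1):
  y=sg*np.array([-np.sin(t),np.cos(t),0]);z=np.array([0,0,-1.]);x=np.cross(y,z)
  print((R.from_matrix(np.c_[x,y,z])*q.inv()).as_rotvec())
E
```

```text
[0.20119895 0.5917462  0.22256662] [[-0.947  0.322 -0.   ]
 [ 0.322  0.947  0.   ]
 [ 0.     0.    -1.   ]] [-0.15513149 -0.02994122  1.01922729] 0.08690170762249443
[-8.20735279e-05 -3.55219221e-05  4.49969983e-01]
[-4.86290942e-05  1.12357696e-04 -2.69162267e+00]
```

arm_command(xyz=[[0.2,-0.225,0],[0.2,-0.225,0],[0.2,-0.225,0],[0.2,-0.225,0],[0.2,-0.225,0],[0.2,-0.225,0],[0.2,-0.225,0],[0.4,-0.45,-0.02],[0.4,-0.45,-0.02],[0.4,-0.45,-0.02],[0.4,-0.45,-0.02],[0.4,-0.45,-0.02],[0.4,-0.45,-0.02],[0.4,-0.45,-0.02],[0.4,-0.45,-0.02],[0.4,-0.45,-0.02],[0.4,-0.45,-0.02],[0.4,-0.45,-0.02],[0.4,-0.45,-0.02],[0.4,-0.45,-0.02]], rot=[[0,0,0.2],[0,0,0.2],[0,0,0.2],[0,0,0.2],[0,0,0.2],[0,0,0.2],[0,0,0.2],[0,0,0.45],[0,0,0.45],[0,0,0.45],[0,0,0.45],[0,0,0.45],[0,0,0.45],[0,0,0.45],[0,0,0.45],[0,0,0.45],[0,0,0.45],[0,0,0.45],[0,0,0.45],[0,0,0.45]], grip=1, squeeze=40)

```text
time: 2.32
ee_pos: [0.6006, 0.1433, 0.2028]
eef_rot: [-0.062, 0.998, 0.0, 0.0]
ft_force: [0.9, 0.4, -0.1]
width: 0.0876
grip_force: 0.0
```

```bash
python3 - <<'E'
from h import *
m=r.camera_model('wrist');s=r.read_state();a=snap('wrist','w0');print(s['time'],s['ee_pos'],R.from_quat(s['eef_rot']).as_matrix().round(3))
for l in['pod','pod_top','pod_flat','dock']:
  for d in r.spot_point(l,'wrist'): print(l,round(d['conf'],2),w('wrist',d['at']).round(4),proj('wrist',w('wrist',d['at'])).round())
C=np.array([.546,.1355]);t=np.radians(7);X=np.array([np.cos(t),np.sin(t)]);Y=np.array([-X[1],X[0]])
im=a[:,:,::-1].copy()
def poly(P,c): cv2.polylines(im,[np.array([proj('wrist',p,m) for p in P]).astype(np.int32)],True,c,1)
def rect(c,hx,hy,z): return [np.r_[c+sx*hx*X+sy*hy*Y,z] for sx,sy in((1,1),(1,-1),(-1,-1),(-1,1))]
poly(rect(C,.086,.03,.014),(0,0,255));poly(rect(C+.056*X,.02,.017,.056),(255,0,0));poly(rect(C-.056*X,.02,.017,.056),(255,0,0))
cv2.imwrite('pics/w0o.png',im)
E
```

```text
2.3167 [0.60063013 0.14325173 0.20280388] [[-0.992 -0.124  0.   ]
 [-0.124  0.992  0.001]
 [-0.     0.001 -1.   ]]
pod 0.58 [0.5991 0.1412 0.0108] [258. 168.]
pod_top 0.75 [0.6031 0.1433 0.0723] [259. 184.]
dock 0.79 [ 0.5451  0.1353 -0.0016] [259. 122.]
```

View pics/w0o.png

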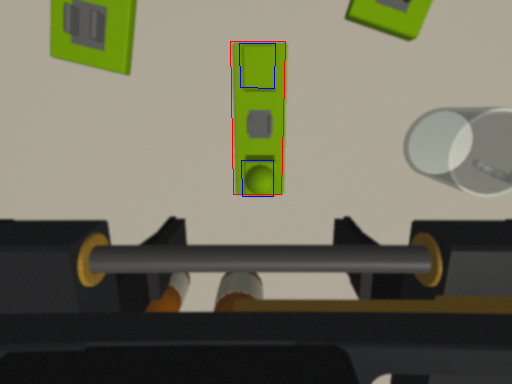

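The overlay agrees with the rail outline (232–285, 42–194) and the domed pod at (259,180). Next I descend to grasp.

arm_command(xyz=[[0.001,-0.001,-0.03],[0.001,-0.001,-0.06],[0.001,-0.001,-0.09],[0.001,-0.001,-0.11],[0.001,-0.001,-0.13],[0.001,-0.001,-0.145],[0.001,-0.001,-0.16],[0.001,-0.001,-0.17],[0.001,-0.001,-0.177],[0.001,-0.001,-0.177],[0.001,-0.001,-0.177],[0.001,-0.001,-0.177]], rot=[[0,0,0],[0,0,0],[0,0,0],[0,0,0],[0,0,0],[0,0,0],[0,0,0],[0,0,0],[0,0,0],[0,0,0],[0,0,0],[0,0,0]])

```text
time: 3.57
ee_pos: [0.6028, 0.1409, 0.0265]
eef_rot: [-0.061, 0.998, 0.0, 0.001]
ft_force: [0.4, -0.8, 0.4]
width: 0.087
grip_force: 0.0
```

arm_command(xyz=[[0,0,0],[0,0,0],[0,0,0],[0,0,0],[0,0,0],[0,0,0],[0,0,0],[0,0,0],[0,0,0],[0,0,0]], rot=[[0,0,0],[0,0,0],[0,0,0],[0,0,0],[0,0,0],[0,0,0],[0,0,0],[0,0,0],[0,0,0],[0,0,0]], grip=0.3, squeeze=40)

```text
time: 4.4
ee_pos: [0.6021, 0.142, 0.0256]
eef_rot: [-0.062, 0.998, 0.001, 0.0]
ft_force: [-0.1, 3.9, -0.8]
width: 0.0335
grip_force: 40.0
```

arm_command(xyz=[[0,-0.0005,0.0006],[0.0001,-0.001,0.0012],[0.0001,-0.0014,0.0018],[0.0002,-0.0019,0.0024],[0.0003,-0.0024,0.0029],[0.0003,-0.0024,0.0029],[0.0003,-0.0024,0.0029],[0.0003,-0.0024,0.0029]], rot=[[0.036,0.0045,0],[0.073,0.009,0],[0.109,0.0135,0],[0.146,0.018,0],[0.182,0.022,0],[0.182,0.022,0],[0.182,0.022,0],[0.182,0.022,0]])

```text
time: 5.07
ee_pos: [0.6022, 0.1399, 0.0284]
eef_rot: [-0.061, 0.994, 0.092, -0.006]
ft_force: [0.5, 5.3, -1.6]
width: 0.0336
grip_force: 40.0
```

```bash
python3 - <<'E'
from h import *
s=r.read_state();M=R.from_quat(s['eef_rot']).as_matrix();print(s['ee_pos'],-M[:,2],s['ft_force'],s['torque'],s['width'])
C=np.array([.546,.1355]);t=np.radians(7)
for n in('scene','top'):
  im=snap(n,n+'1');
  for d in r.spot_point('pod_top',n)+r.spot_point('pod',n):
    p=w(n,d['at']);e=p[:2]-C;print(n,d['conf'],p.round(4),'dockxy',e@[np.cos(t),np.sin(t)],e@[-np.sin(t),np.cos(t)])
E
```

```text
[0.60222438 0.13986265 0.02839091] [ 0.02248575 -0.1826471   0.98292137] [ 0.47897017  5.34324812 -1.56361993] [ 0.867899   -0.14418984 -0.03600646] 0.03363979177425299
scene 0.53 [0.6027 0.1319 0.0769] dockxy 0.05580742115401536 -0.010493148893988556
scene 0.69 [0.6068 0.1421 0.0178] dockxy 0.06113688781734186 -0.0008823314800679491
```

arm_command(xyz=[[-0.0001,0.0008,-0.001],[-0.0002,0.0016,-0.002],[-0.0003,0.0024,-0.0029],[-0.0003,0.003,-0.0022],[-0.0004,0.0036,-0.0015],[-0.0005,0.0042,-0.0007],[-0.0006,0.0048,0],[-0.0006,0.0048,0],[-0.0006,0.0048,0],[-0.0006,0.0048,0]], rot=[[-0.06,-0.0074,0],[-0.12,-0.0147,0],[-0.182,-0.022,0],[-0.228,-0.028,0],[-0.274,-0.0335,0],[-0.32,-0.039,0],[-0.364,-0.0445,0],[-0.364,-0.0445,0],[-0.364,-0.0445,0],[-0.364,-0.0445,0]])

```text
time: 6.2
ee_pos: [0.602, 0.1434, 0.0285]
eef_rot: [-0.061, 0.994, -0.09, 0.006]
ft_force: [-0.1, 3.7, 0.7]
width: 0.0337
grip_force: 40.0
```

```bash
python3 - <<'E'
from h import *
s=r.read_state();M=R.from_quat(s['eef_rot']).as_matrix();print(s['ee_pos'],-M[:,2],s['ft_force'],s['torque'],s['width'])
C=np.array([.546,.1355]);t=np.radians(7)
for n in('scene','top'):
  im=snap(n,n+'2');
  for d in r.spot_point('pod_top',n)+r.spot_point('pod',n):
    p=w(n,d['at']);e=p[:2]-C;print(n,d['conf'],p.round(4),'dockxy',e@[np.cos(t),np.sin(t)],e@[-np.sin(t),np.cos(t)])
E
```

```text
[0.60201186 0.14338767 0.02852156] [-0.02235889  0.17876993  0.98363682] [-0.14046358  3.66643688  0.67630652] [1.36998633 0.07480805 0.01718619] 0.033697072571625936
scene 0.77 [0.5987 0.1529 0.0806] dockxy 0.0544590679007202 0.010873781353907007
scene 0.65 [0.6057 0.1416 0.0178] dockxy 0.05995233239687474 -0.0012374338237693741
top 0.35 [0.6047 0.1502 0.0748] dockxy 0.060034183273252675 0.007432641437544156
top 0.49 [0.6008 0.1385 0.0209] dockxy 0.05474186354215994 -0.00368752505641482
```

arm_command(xyz=[[0.0001,-0.0008,-0.0007],[0.0002,-0.0016,-0.0014],[0.0003,-0.0024,-0.002],[0.0003,-0.0024,0.001],[0.0003,-0.0024,0.004],[0.0003,-0.0024,0.008],[0.0003,-0.0024,0.012],[0.0003,-0.0024,0.016],[0.0003,-0.0024,0.021],[0.0003,-0.0024,0.026],[0.0003,-0.0024,0.032],[0.0003,-0.0024,0.04],[0.0003,-0.0024,0.05],[0.0003,-0.0024,0.06],[0.0003,-0.0024,0.07],[0.0003,-0.0024,0.07],[0.0003,-0.0024,0.07]], rot=[[0.06,0.0074,0],[0.12,0.0147,0],[0.182,0.022,0],[0.182,0.022,0],[0.182,0.022,0],[0.182,0.022,0],[0.182,0.022,0],[0.182,0.022,0],[0.182,0.022,0],[0.182,0.022,0],[0.182,0.022,0],[0.182,0.022,0],[0.182,0.022,0],[0.182,0.022,0],[0.182,0.022,0],[0.182,0.022,0],[0.182,0.022,0]], squeeze=50)

```text
time: 7.92
ee_pos: [0.6027, 0.1409, 0.0994]
eef_rot: [-0.061, 0.998, 0.0, 0.001]
ft_force: [-0.0, 0.2, -0.4]
width: 0.0335
grip_force: 50.0
```

```bash
python3 - <<'E'
from h import *
s=r.read_state();M=R.from_quat(s['eef_rot']).as_matrix();print(s['ee_pos'],-M[:,2],s['ft_force'],s['width'])
a=snap('scene','s3')
for l in('pod','pod_top','pod_flat','tray'):
  for d in r.spot_point(l,'scene'): print(l,d['conf'],w('scene',d['at']).round(4))
b=r.camera('wrist')
o=np.hstack([cv2.resize(a[130:330,60:380],(480,300)),cv2.resize(b,(320,240),interpolation=cv2.INTER_AREA).repeat(1,0) if 0 else cv2.copyMakeBorder(cv2.resize(b,(320,240)),0,60,0,0,0)])
cv2.imwrite('pics/c3.png',np.clip(o[:,:,::-1]*1.5,0,255).astype(np.uint8))
E
```

```text
[0.6026783  0.14090435 0.09936913] [-1.92951102e-03 -6.25637964e-04  9.99997943e-01] [-0.03156806  0.20628776 -0.41044442] 0.03351587497174862
pod 0.64 [0.609  0.1424 0.0905]
pod_top 0.71 [0.6    0.1399 0.1499]
pod_flat 0.49 [0.4887 0.1324 0.0113]
tray 0.68 [ 0.5474 -0.2509 -0.0021]
tray 0.41 [0.4889 0.1288 0.0134]
```

View pics/c3.png

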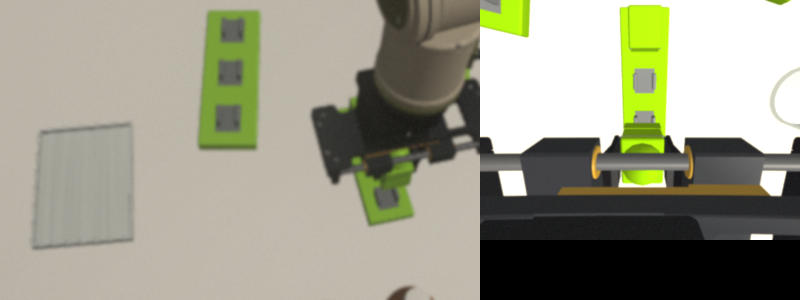

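The pod is lifted clear in the fingers, and the flat pod is still seated (wrist view, top). The tray is undisturbed at (0.547, -0.251).

arm_command(xyz=[[-0.003,-0.02,0.005],[-0.008,-0.05,0.01],[-0.012,-0.085,0.01],[-0.017,-0.12,0.01],[-0.022,-0.155,0.01],[-0.027,-0.19,0.01],[-0.032,-0.225,0.01],[-0.037,-0.26,0.01],[-0.042,-0.295,0.01],[-0.047,-0.33,0.01],[-0.052,-0.36,0.005],[-0.055,-0.38,0],[-0.055,-0.392,-0.01],[-0.055,-0.392,-0.025],[-0.055,-0.392,-0.04],[-0.055,-0.392,-0.055],[-0.055,-0.392,-0.068],[-0.055,-0.392,-0.075],[-0.055,-0.392,-0.075],[-0.055,-0.392,-0.075]], rot=[[0,0,0],[0,0,0],[0,0,0],[0,0,0],[0,0,0],[0,0,0],[0,0,0],[0,0,0],[0,0,0],[0,0,0],[0,0,0],[0,0,0],[0,0,0],[0,0,0],[0,0,0],[0,0,0],[0,0,0],[0,0,0],[0,0,0],[0,0,0]])

```text
time: 9.88
ee_pos: [0.5472, -0.2513, 0.0235]
eef_rot: [-0.061, 0.998, 0.0, 0.0]
ft_force: [0.5, -0.1, 0.3]
width: 0.0341
grip_force: 50.0
```

arm_command(xyz=[[0,0,-0.002],[0,0,-0.004],[0,0,-0.006],[0,0,-0.008],[0,0,-0.009],[0,0,-0.009],[0,0,-0.009],[0,0,-0.009]], rot=[[0,0,0],[0,0,0],[0,0,0],[0,0,0],[0,0,0],[0,0,0],[0,0,0],[0,0,0]])

```text
time: 10.55
ee_pos: [0.5473, -0.2513, 0.0146]
eef_rot: [-0.061, 0.998, -0.0, 0.0]
ft_force: [0.2, -0.0, 1.5]
width: 0.0335
grip_force: 50.0
```

```bash
python3 - <<'E'
from h import *
s=r.read_state();M=R.from_quat(s['eef_rot']).as_matrix();print(s['ee_pos'],-M[:,2],s['ft_force'],s['width'])
a=snap('scene','s4')
for l in('pod','pod_top','pod_flat','tray'):
  for d in r.spot_point(l,'scene'): print(l,d['conf'],w('scene',d['at']).round(4))
cv2.imwrite('pics/c4.png',np.clip(cv2.resize(a[170:330,40:250],(630,480))[:,:,::-1]*1.5,0,255).astype(np.uint8))
E
```

```text
[ 0.54728519 -0.25128166  0.01458472] [-6.65285171e-04 -3.61625913e-05  9.99999778e-01] [ 0.23356589 -0.00829111  1.50356876] 0.03349882849720692
pod 0.82 [ 0.5511 -0.2528  0.002 ]
pod_top 0.75 [ 0.5434 -0.2508  0.0623]
pod_flat 0.92 [0.4885 0.1308 0.016 ]
tray 0.88 [ 0.5497 -0.2536 -0.0027]
```

View pics/c4.png

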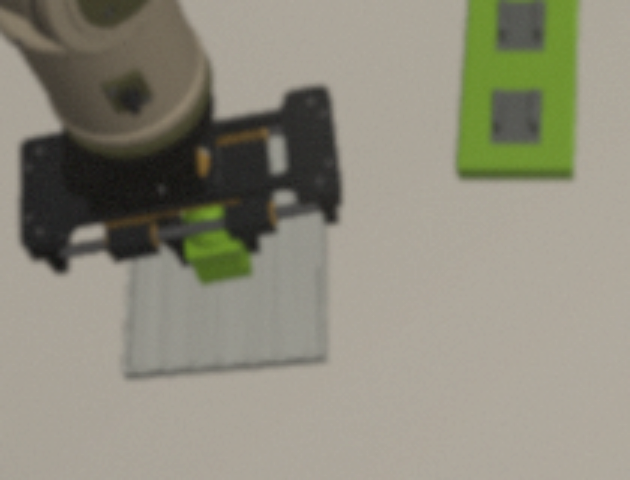

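The pod sits over the tray's middle, at or nearly at the floor. I'll lower another 1 mm to confirm contact.

arm_command(xyz=[[0,0,-0.001],[0,0,-0.001],[0,0,-0.001],[0,0,-0.001]], rot=[[0,0,0],[0,0,0],[0,0,0],[0,0,0]])

```text
time: 11.13
ee_pos: [0.5473, -0.2513, 0.0145]
eef_rot: [-0.061, 0.998, 0.0, 0.0]
ft_force: [-4.2, 3.1, 12.3]
width: 0.0335
grip_force: 50.0
```

Contact is confirmed (12 N, no further descent). Release, then retreat.

arm_command(xyz=[[0,0,0.0005],[0,0,0.0005],[0,0,0.0005],[0,0,0.0005],[0,0,0.0005],[0,0,0.0005],[0,0,0.0005],[0,0,0.0005]], rot=[[0,0,0],[0,0,0],[0,0,0],[0,0,0],[0,0,0],[0,0,0],[0,0,0],[0,0,0]], grip=0.7)

```text
time: 11.8
ee_pos: [0.5472, -0.2512, 0.0139]
eef_rot: [-0.061, 0.998, 0.0, 0.0]
ft_force: [0.0, -0.3, -0.8]
width: 0.0605
grip_force: 0.0
```

arm_command(xyz=[[0,0,0.01],[0,0,0.025],[0,0,0.045],[0,0,0.07],[0,0,0.1],[0,0,0.13],[0,0,0.16],[-0.02,0.02,0.18],[-0.05,0.05,0.2],[-0.08,0.08,0.2],[-0.1,0.12,0.2],[-0.1,0.14,0.2],[-0.1,0.15,0.2],[-0.1,0.15,0.2],[-0.1,0.15,0.2]], rot=[[0,0,0],[0,0,0],[0,0,0],[0,0,0],[0,0,0],[0,0,0],[0,0,0],[0,0,0],[0,0,0],[0,0,0],[0,0,0],[0,0,0],[0,0,0],[0,0,0],[0,0,0]])

```text
time: 13.05
ee_pos: [0.4475, -0.1017, 0.2146]
eef_rot: [-0.061, 0.998, -0.0, 0.001]
ft_force: [0.0, 0.3, 0.9]
width: 0.0609
grip_force: 0.0
```

```bash
python3 - <<'E'
from h import *
a=snap('scene','s5')
for l in('pod','pod_top','pod_flat','tray'):
  for d in r.spot_point(l,'scene'): print(l,d['conf'],w('scene',d['at']).round(4))
cv2.imwrite('pics/c5.png',np.clip(cv2.resize(a[170:330,60:360],(800,427))[:,:,::-1]*1.5,0,255).astype(np.uint8))
E
```

```text
pod 0.92 [ 0.5518 -0.2526  0.0053]
pod 0.71 [ 0.5451  0.1364 -0.0071]
pod_top 0.55 [ 0.5481 -0.2491  0.064 ]
pod_flat 0.94 [0.4897 0.1312 0.012 ]
tray 0.73 [ 0.547  -0.2543 -0.0036]
```

View pics/c5.png

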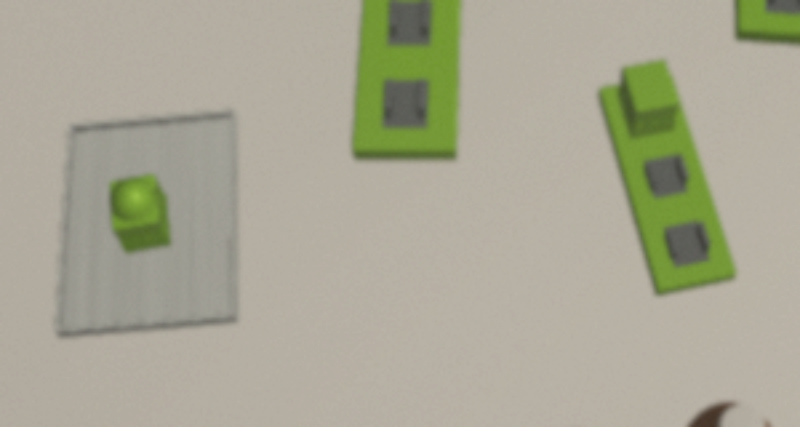

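The domed pod stands upright mid-tray at (140,212), the flat pod is still seated at (650,97), and the arm is clear.

```bash
python3 -c "
from bench import r
print(r.close_job())"
```

```text
the job is handed in; nothing more can be done
None
```

I rocked the domed pod about 10° each way, lifted it free and set it upright in the tray, with the flat-lidded pod still seated on the rail; the job is handed in, but no verdict came back.

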